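# Rolling pin out of the half-open baking drawer

### The arm

A 6-joint arm with a two-finger parallel gripper is mounted at the origin on a cart in front of the work surface, level with it; the furniture and walls round the work are solid. World frame = base frame: x ahead of the robot, y to its left, z up, the work surface at z = 0. Lengths are in m, angles in rad, forces in N, time in s.
With the tool pointing down it reaches from about 0.325 to 1 m from the base axis. Payload 5.1 kg.
Tool frame: the origin (TCP) lies between the finger pads; the fingertips stand 19 mm ahead of it and the grasp point (between the pads) is the TCP; z points along the fingers, y is the line along which they close (so a half turn about z gives the same grasp; the last joint's range is limited). The gripper opens to 85 mm and grips with 20 to 120 N. Pads are 22 mm wide; open, the fingers measure 114 mm over their backs; the gripper's body (76 mm by 85 mm) begins 54 mm behind the grasp point. The pads swing forward as they close: fully open they stand 13 mm farther back than shut.
Start: joints at [1.08, 0.124, 1.65, -0, 1.367, -0.083], TCP at [0.258, 0.597, 0.25] pointing down, gripper open.
Joint ranges: [-2.61, 2.61], [-1.02, 2.33], [0.03, 2.71], [-1.35, 4.49], [0.32, 2.68], [-2.91, 2.91]. Speed limits (rad/s): [2.57, 2.57, 3.14, 3.14, 3.14, 3.14].

### API

Orientations are given as a rotation vector (axis times angle).
In Python, from bench import ctrl gives the robot as it stands.
- The arm moves only by the tool servo_tool, never from a script. Its argument "deltas" is one flat list of numbers, 6 for each row, row after row: the shift along the tool's x, y, z in m, then the turn, a rotation vector about the tool's x, y, z in degrees. In form: [x, y, z, rx, ry, rz, x, y, z, rx, ry, rz, ...]. A call has 1 to 20 rows; each row shifts and turns the commanded pose from where the row before left it, along the tool's axes as they then stand; what a row does not reach is not made up. A row lasts 1/8 s, in which the tool goes at most 62.5 mm and 10.7 degrees, less where a joint would pass 70% of its speed; a pose out of reach is approached as far as the arm can. A call with a gripper value outside its range is refused whole. "fingers" is the gripper command: -1 is shut, 1 is fully open, values between are in proportion, set as the call begins (left out, the last holds). The fingers move at their own pace and stop on an object; "newtons" is the grip in N (left out, the last holds). Time passes only in rows, so rows that do not move let the fingers close. It gives the time, the measured TCP pose, the force, the opening and the grip force at its end, in the units of the state.
- ctrl.get_obs(): the state, without advancing time (a new reading comes with each control period).
- ctrl.get_image(name): name is "scene" or "top"; returns the picture (400x640x3 uint8, red, green, blue); there is no depth.
- ctrl.camera_model(name): a dict with "intrinsics" (3x3 intrinsics, pixels), "k1" (the pictures are not rectified: a ray, as slopes to the right and down, at radius r is drawn at 1 + k1 r^2 times it, then the intrinsics apply), "R" (3x3) and "t" (3): a world point X has camera coordinates R X + t. Camera axes: x right, y down, z forward; pixel columns grow to the right and rows downward; lengths in m; the calibration is good to about 2 mm. A picture is of the moment at which its call begins. camera_model takes no time and is no camera call.
- ctrl.close_job(): hands the job in; it is judged then, once.
The state is a dict: "time": time; "q": joint angles; "qd": joint speeds; "joint_torque": joint torques, N m; "ee_pos": TCP position; "tool_rot": TCP orientation; "ft_force": force on the tool from outside, world axes, zero at the start; "moment": the same for the moment, N m; "gripper_width": finger opening in m; "gripper_force": force on a finger pad.
Only numpy, scipy, OpenCV 4.12 (cv2) and the standard library are available. Lean on these libraries where they do the work, as an engineer would, in place of code of your own. Each camera call takes 0.05 s, during which the arm holds its last target. There are 200 camera calls.

### The job

Get the rolling pin out of the baking drawer, which comes out only half way. First clear the loose pudding mould out of the drawer by stacking it upright into its twin on the worktop and letting go of it; then draw the rolling pin out through the gap, tilting it so that it is never forced against the drawer or its housing. Finish holding the rolling pin still in the gripper, about level, with both ends well clear (at least a hand's breadth) above the top of the drawer unit, and leave the lemon, the honey jar and the peeler where they are.

Things in the scene. Friction and masses are not known exactly. Their poses are not given: they have to be found in the camera images.
- unit: Grey countertop drawer housing with a dark wooden top, fixed: 217 mm wide (x), 335 mm deep (y), its top at z 106 to 116 mm. Origin on the worktop under the middle of its mouth; the housing fills y < 0 (the top overhangs the mouth by 4 mm), the drawer comes out to +y, level with it. The rolling pin and a mould lie in the drawer, half of the pin under the housing's top.
- drawer_front (a point): Middle of the drawer floor at the inside of the front panel, moving with the drawer; 22 mm over the worktop. Drawer inside: x -82 to 82, y -318 to 0 mm from here (unit's axes), side walls 8 mm thick and 42 mm high; front panel 14 mm thick, 205 mm wide, 76 mm high from here, with a brass knob 26 mm out. Two battens, 6 mm wide and 5 mm high, at x = -45 and -15 mm keep the rolling pin from rolling.
- drawer (a joint): How far the drawer stands from its stop, m: 0 at the stop, where the gap between housing and front panel is 150 mm long; -0.15 is shut. It starts within 10 mm of the stop, cannot come out farther, and slides with about 6 N.
- rolling_pin: Pale wooden rolling pin, 290 mm long, 0.14 to 0.24 kg, round, 34 mm thick over the middle 170 mm, tapering to 22 mm at the ends. Origin at its middle on its axis; its y axis runs along it. It lies on the drawer floor along the drawer, 30 mm to the -x side of the drawer's middle, +y end next to the front panel, the other half under the housing's top.
- pin_front (a point): Centre of the rolling pin's +y end (the one in the gap), on its axis.
- pin_back (a point): Centre of the rolling pin's -y end (the one that starts inside the housing), on its axis.
- mould_a: Aluminium pudding mould, a plain tapered cup open at the top: 62 mm tall, 49 mm wide at the foot, 64 mm below the rim, 68 mm over the thin rim bead (top 2.5 mm), walls 3 mm, 0.07 kg. This one stands upright in the open part of the drawer, beside the rolling pin, on the +x side. Origin at the centre of its underside, z along its axis.
- mould_b: Aluminium pudding mould, a plain tapered cup open at the top: 62 mm tall, 49 mm wide at the foot, 64 mm below the rim, 68 mm over the thin rim bead (top 2.5 mm), walls 3 mm, 0.07 kg. The twin, standing upright on the worktop to the left of the drawer. Origin at the centre of its underside, z along its axis. A mould seated in it stands about 25 mm higher than it does.
- lemon: Yellow lemon, 72x57x58 mm, on the worktop behind the work; leave it. Origin at its underside.
- honey_jar: Honey jar with a yellow lid, 68 mm wide, 92 mm tall; leave it. Origin at its underside.
- peeler: Vegetable peeler with a blue handle, 170x25x18 mm, lying on the worktop; leave it. Origin at its underside.

How it is judged:
By the outcome, as a careful person would: the job done as asked, in the order asked, and still so for the second after the job is handed in, while the arm keeps its last pose, push and grip.
It also fails if it takes over 58 s, if anything falls off the work surface, if the arm or the gripper's body presses on something with over 40 N, if the wrist force passes 120 N, or if a joint passes its speed limit or range.

## Working session

There is one attempt and no reset: what is moved stays moved. The work goes in short steps, Python scripts to look and compute and a tool call to move; the robot and the scene stay as the last step left them, time stands still between calls to the robot, and variables do not carry over. Pictures are saved under pics/ and viewed, at most 10 in all, crops included, and the job is handed in when it is done.

Besides the shell and the picture viewer there is one more tool, called after "Emit:" as name(argument=value, ...) on one line, values as JSON. servo_tool: Moves the arm, as the interface text tells. Its arguments: {"type":"object","properties":{"deltas":{"type":"array"},"fingers":{"type":"number"},"newtons":{"type":"number"}},"required":["deltas"]}

```bash
mkdir -p pics; python3 - <<'E'
from bench import ctrl
import cv2,numpy as np
o=ctrl.get_obs()
print({k:np.round(v,3) for k,v in o.items()})
for n in("scene","top"):
    cv2.imwrite(f"pics/{n}0.png",ctrl.get_image(n)[:,:,::-1])
    m=ctrl.camera_model(n);print(n,m)
E
```

```text
{'time': np.float64(0.0), 'q': array([ 1.08 ,  0.125,  1.652, -0.   ,  1.368, -0.083]), 'qd': array([-0.   ,  0.   ,  0.002,  0.001,  0.002,  0.   ]), 'joint_torque': array([ 1.0000e-03, -4.2362e+01, -3.6545e+01, -0.0000e+00,  7.0000e-03,
        0.0000e+00]), 'ee_pos': array([0.258, 0.596, 0.249]), 'tool_rot': array([-6.360e-01, -3.076e+00,  3.000e-03]), 'ft_force': array([-0.29 , -0.486,  0.501]), 'moment': array([-0.003, -0.035, -0.008]), 'gripper_force': np.float64(0.0), 'gripper_width': np.float64(0.085)}
scene {'intrinsics': array([[513.42210814,   0.        , 317.91784689],
       [  0.        , 513.42210814, 191.26148839],
       [  0.        ,   0.        ,   1.        ]]), 'k1': -0.1487700038363696, 'R': array([[ 0.77205899, -0.63515432,  0.02244799],
       [-0.36019545, -0.46638808, -0.80792413],
       [ 0.52362597,  0.61567942, -0.5888588 ]]), 't': array([-0.39638234,  0.25694265,  0.77240466])}
top {'intrinsics': array([[417.77950506,   0.        , 322.84346216],
       [  0.        , 417.77950506, 196.85815906],
       [  0.        ,   0.        ,   1.        ]]), 'k1': -0.1046574340322061, 'R': array([[-0.02909062, -0.99929721,  0.02363947],
       [-0.99867491,  0.02805185, -0.04314525],
       [ 0.0424518 , -0.02486327, -0.9987891 ]]), 't': array([0.06959771, 0.52306132, 0.92678586])}
```

View pics/scene0.png

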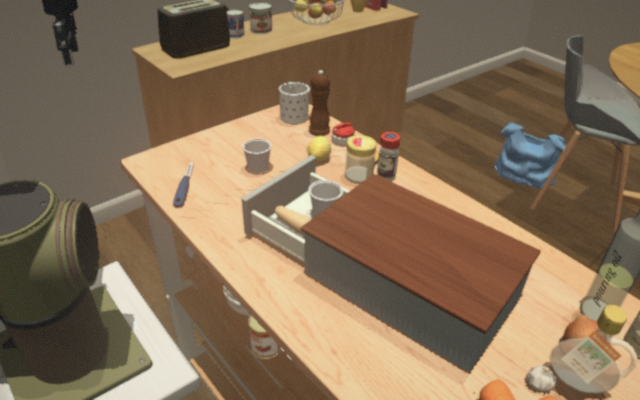

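View pics/top0.png

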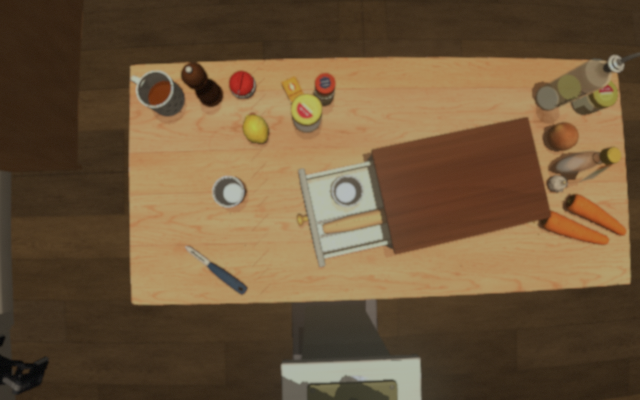

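The scene view shows the drawer, with its mould at about (325,195) and the twin at (257,155). In the top view the twin is at (230,192), mould A at (346,191), and the pin runs from (325,230) to (382,218). The wood top's corners are (372,153), (528,118), (549,216) and (392,252). I'll look closer to refine these.

```bash
python3 - <<'E'
import cv2
im=cv2.imread("pics/top0.png")[130:275,205:405]
cv2.imwrite("pics/crop0.png",cv2.resize(im,None,fx=4,fy=4,interpolation=cv2.INTER_CUBIC))
E
cat > h.py <<'E'
import numpy as np,cv2
from bench import ctrl
from scipy.spatial.transform import Rotation as Ro
M={n:ctrl.camera_model(n) for n in("scene","top")}
def ray(n,uv):
    m=M[n];K=m["intrinsics"];d=np.array([m["k1"],0,0,0.])
    p=cv2.undistortPoints(np.array([[uv]],float),K,d)[0,0]
    return -m["R"].T@m["t"], m["R"].T@np.array([*p,1])
def atz(n,uv,z):
    c,r=ray(n,uv);return c+r*(z-c[2])/r[2]
def proj(n,X):
    m=M[n];return cv2.projectPoints(np.atleast_2d(np.array(X,float)),cv2.Rodrigues(m["R"])[0],m["t"],m["intrinsics"],np.array([m["k1"],0,0,0.]))[0][:,0]
E
python3 - <<'E'
from h import *
for p in[(372,153),(528,118),(549,216),(392,252)]:print(atz("top",p,.116).round(4))
print(atz("top",(230,192),.062),atz("top",(346,191),.084))
E
```

```text
[ 0.6058 -0.0441  0.116 ]
[ 0.6737 -0.3777  0.116 ]
[ 0.4673 -0.4124  0.116 ]
[ 0.4063 -0.0776  0.116 ]
[0.53848654 0.25249099 0.062     ] [0.53250792 0.00812064 0.084     ]
```

View pics/crop0.png

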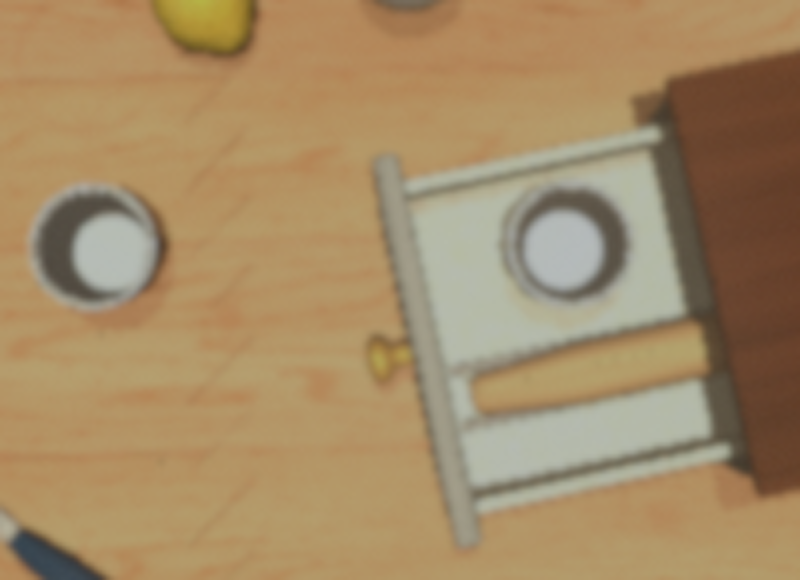

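```bash
cat >> h.py <<'E'
def c2f(c,o=(205,130),f=4): return ((c[0]+.5)/f-.5+o[0],(c[1]+.5)/f-.5+o[1])
E
python3 - <<'E'
from h import *
from scipy.optimize import least_squares
a=.2170/2
# unit pts -> pixel
P=[((a,.004,.116),c2f((668,78))),((-a,.004,.116),c2f((757,495))),((a,-.335,.116),(528,118)),((-a,-.335,.116),(549,216))]
# panel: outer face at y=d+.014
def W(p,x):
    c,s=np.cos(p[2]),np.sin(p[2]);return [p[0]+c*x[0]-s*x[1],p[1]+s*x[0]+c*x[1],x[2]]
D=[((.1025,.014,.098),c2f((375,157))),((.1025,0,.098),c2f((397,155))),((-.1025,.014,.098),c2f((457,546))),((-.1025,0,.098),c2f((479,542)))]
def res(p):
    r=[proj("top",W(p,x))[0]-uv for x,uv in P]
    r+=[proj("top",W(p,(x[0],x[1]+p[3],x[2])))[0]-uv for x,uv in D]
    return np.ravel(r)
s=least_squares(res,[.5,-.06,-.17,.15],loss='soft_l1');p=s.x
print("unit",p.round(4),np.degrees(p[2]),res(p).round(1))
A=atz("top",c2f((566,244)),.083);B=atz("top",c2f((97,247)),.061)
print("A",A.round(4),"B",B.round(4))
# cross check with scene
print(proj("scene",[A,B]))
c,s_=np.cos(p[2]),np.sin(p[2])
d=A[:2]-p[:2];print("A in unit",c*d[0]+s_*d[1],-s_*d[0]+c*d[1])
# the pin ends
print("front",W(p,(-.03,p[3]-.002,.039)),"mid",W(p,(-.03,p[3]-.147,.039)))
q=[W(p,(-.03,p[3]-t,.039)) for t in(0.002,.03,.08,.13)]
print(proj("top",q))
print([ ((u-204.625)*4-.5,(v-129.625)*4-.5) for u,v in proj("top",q)])
im=cv2.imread("pics/scene0.png")[130:260,220:360]
def cir(c,r,z):return [(c[0]+r*np.cos(t),c[1]+r*np.sin(t),z) for t in np.linspace(0,6.28,60)]
f=4
im=cv2.resize(im,None,fx=f,fy=f,interpolation=cv2.INTER_CUBIC)
for pts in(cir(A,.034,.084),cir(B,.034,.062),q,[W(p,(x,.004,.116)) for x in np.linspace(-a,a,30)],[W(p,(x,p[3],.098)) for x in np.linspace(-.1025,.1025,30)]):
    for u,v in proj("scene",pts):cv2.circle(im,(int((u-219.5)*f),int((v-129.5)*f)),1,(0,0,255),-1)
cv2.imwrite("pics/chk.png",im)
E
```

```text
unit [ 0.5087 -0.0663  0.1814  0.1432] 10.391635750052393 [-0.4 -0.5  0.4  1.1 -0.7 -1.   1.4  2.3 -0.9 -0.7  0.3 -1.6 -0.4  0.8
  0.8  0.3]
A [0.5333 0.0078 0.083 ] B [0.5399 0.2551 0.061 ]
[[324.19588572 188.28740364]
 [256.94663915 145.24031832]]
A in unit 0.03761395863664593 0.06840131741067357
front [np.float64(0.45369997867302414), np.float64(0.06715576846476463), 0.039] mid [np.float64(0.47985443457200044), np.float64(-0.07546591444715624), 0.039]
[[318.33029674 229.2122686 ]
 [330.94584586 226.50294585]
 [353.40093269 221.66493529]
 [375.72706094 216.83487977]]
[(np.float64(454.3211869760378), np.float64(397.8490744018917)), (np.float64(504.78338343297173), np.float64(387.01178338625743)), (np.float64(594.603730769383), np.float64(367.6597411420514)), (np.float64(683.9082437697375), np.float64(348.33951906109894))]
```

View pics/chk.png

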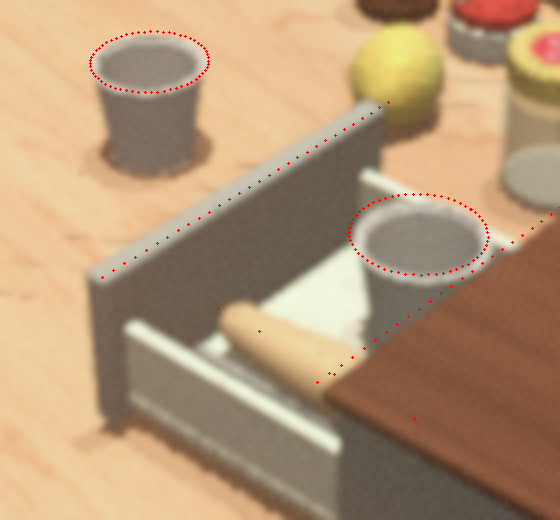

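Mould A's and B's overlay rims match the scene picture, A around (420,237) and B around (150,62) in the crop. The housing edge and panel also match to within 1–2 mm, and the pin's front end sits about 8–10 mm behind the panel.

```bash
cat >> h.py <<'E'
U=np.array([.5087,-.0663]);YAW=.1814;D=.143
def u2w(x,y,z): c,s=np.cos(YAW),np.sin(YAW);return np.array([U[0]+c*x-s*y,U[1]+s*x+c*y,z])
def w2u(X): c,s=np.cos(YAW),np.sin(YAW);d=np.array(X[:2])-U;return np.array([c*d[0]+s*d[1],-s*d[0]+c*d[1],X[2]])
def Rt(yang,pitch=0):
    "tool down, tool y at world angle yang (deg), then front-up pitch (deg) about unit x"
    a=np.radians(yang);y=np.array([np.cos(a),np.sin(a),0]);z=np.array([0,0,-1.]);R=np.c_[np.cross(y,z),y,z]
    ux=np.array([np.cos(YAW),np.sin(YAW),0]);return Ro.from_rotvec(ux*np.radians(pitch))*Ro.from_matrix(R)
def plan(goals,start=None):
    "goals: (pos,Rot,n); prints rows"
    if start is None:
        o=ctrl.get_obs();start=(o["ee_pos"],Ro.from_rotvec(o["tool_rot"]))
    p,R=np.array(start[0]),start[1]
    for gp,gR,n in goals:
        p0,R0=p,R;rv=(R0.inv()*gR).as_rotvec()
        for i in range(n):
            tp=p0+(np.array(gp)-p0)*(i+1)/n;tR=R0*Ro.from_rotvec(rv*(i+1)/n)
            d=R.inv().apply(tp-p).round(4);r=np.degrees((R.inv()*tR).as_rotvec()).round(1)
            print(*(d+0.),*(r+0.),sep=",",end=",\n")
            p=p+R.apply(d);R=R*Ro.from_rotvec(np.radians(r))
def st():
    o=ctrl.get_obs();print("t",o["time"].round(2),"p",o["ee_pos"].round(4),"u",w2u(o["ee_pos"]).round(4),"f",o["ft_force"].round(1),"w",o["gripper_width"].round(4),o["gripper_force"].round(0))
E
python3 - <<'E'
from h import *
R=Rt(100.4)
plan([((.533,.008,.25),R,12),((.533,.008,.11),R,4)])
E
```

```text
-0.0405,-0.0359,0.0,0.0,0.0,-2.8,
-0.0387,-0.0378,0.0,0.0,0.0,-2.8,
-0.0368,-0.0397,0.0,0.0,0.0,-2.8,
-0.0349,-0.0414,0.0,0.0,0.0,-2.9,
-0.0327,-0.0432,0.0,0.0,0.0,-2.8,
-0.0305,-0.0447,0.0,0.0,0.0,-2.8,
-0.0283,-0.0461,0.0,-0.1,0.0,-2.8,
-0.0261,-0.0474,-0.0001,0.0,0.0,-2.8,
-0.0237,-0.0487,-0.0001,0.0,0.0,-2.8,
-0.0212,-0.0498,-0.0001,0.0,0.0,-2.8,
-0.0189,-0.0507,-0.0001,0.0,0.0,-2.9,
-0.0162,-0.0517,-0.0001,0.0,0.0,-2.8,
0.0,0.0,0.035,0.0,0.0,0.0,
0.0,0.0,0.035,0.0,0.0,0.0,
-0.0001,0.0,0.035,0.0,0.0,0.0,
0.0,0.0,0.035,0.0,0.0,0.0,
```

Emit:
servo_tool(deltas=[-0.0405,-0.036,0,0,0,-2.8,-0.0385,-0.038,0,0,0,-2.8,-0.037,-0.0395,0,0,0,-2.8,-0.035,-0.0415,0,0,0,-2.9,-0.0325,-0.043,0,0,0,-2.8,-0.0305,-0.0445,0,0,0,-2.8,-0.0285,-0.046,0,0,0,-2.8,-0.026,-0.0475,0,0,0,-2.8,-0.0235,-0.0485,0,0,0,-2.8,-0.021,-0.05,0,0,0,-2.8,-0.019,-0.0505,0,0,0,-2.9,-0.016,-0.0515,0,0,0,-2.8,0,0,0.03,0,0,0,0,0,0.03,0,0,0,0,0,0.03,0,0,0,0,0,0.03,0,0,0,0,0,0,0,0,0,0,0,0,0,0,0], fingers=0.83, newtons=25)

```text
time: 2.35
ee_pos: [0.5332, 0.009, 0.1313]
tool_rot: [-0.286, 3.127, -0.0]
ft_force: [0.6, 0.5, 1.4]
gripper_width: 0.0782
gripper_force: 0.0
```

```bash
python3 - <<'E'
from h import *
st()
plan([((.533,.008,.077),Rt(100.4),4)])
im=ctrl.get_image("scene")[130:260,220:360,::-1]
cv2.imwrite("pics/s1.png",cv2.resize(im,None,fx=4,fy=4,interpolation=cv2.INTER_CUBIC))
E
```

```text
Traceback (most recent call last):
  File "h.py", line 34, in st
    o=ctrl.get_obs();print("t",o["time"].round(2),"p",o["ee_pos"].round(4),"u",w2u(o["ee_pos"]).round(4),"f",o["ft_force"].round(1),"w",o["gripper_width"].round(4),o["gripper_force"].round(0))
                               ^^^^^^^^^^^^^^^
AttributeError: 'float' object has no attribute 'round'
```

```bash
sed -i 's/o\["time"\].round(2)/round(o["time"],2)/;s/o\["gripper_width"\].round(4),o\["gripper_force"\].round(0)/o["gripper_width"],o["gripper_force"]/' h.py; python3 - <<'E'
from h import *
st()
plan([((.533,.008,.077),Rt(100.4),2)])
im=ctrl.get_image("scene")[130:260,220:360,::-1]
cv2.imwrite("pics/s1.png",cv2.resize(im,None,fx=4,fy=4,interpolation=cv2.INTER_CUBIC))
E
```

```text
t 2.35 p [0.5332 0.009  0.1313] u [0.0377 0.0696 0.1313] f [0.6 0.5 1.4] w 0.07818027433038614 0.0
0.0002,-0.0004,0.0271,0.0,0.0,0.0,
0.0002,-0.0005,0.0272,0.0,0.1,0.0,
```

View pics/s1.png

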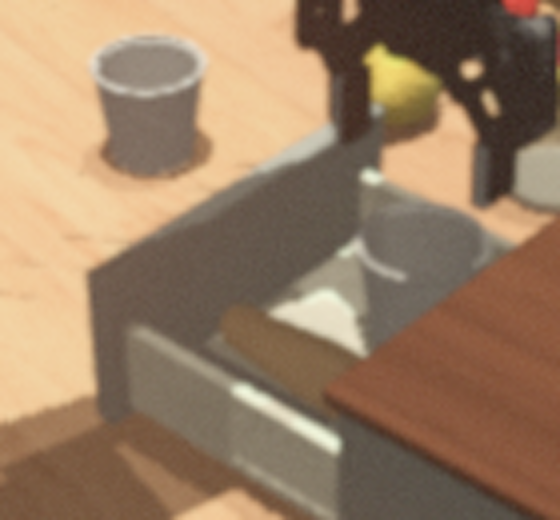

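The fingers straddle the mould: tips at crop pixels (352,140) and (490,203), with mould A's rim centred near (422,240). The twin is undisturbed.

```bash
python3 - <<'E'
from h import *
t=u2w(.0377,.0696,0)
for dz in(.019,.012,.006):
  q=proj("scene",[u2w(.0377,.0696+s*.046,.1313-dz) for s in(1,-1)]);print(dz,((q-[219.5,129.5])*4).round())
E
```

```text
0.019 [[347. 150.]
 [494. 222.]]
0.012 [[347. 138.]
 [495. 210.]]
0.006 [[347. 127.]
 [495. 199.]]
```

Emit:
servo_tool(deltas=[0,-0.0005,0.02,0,0,0,0,-0.0005,0.02,0,0,0,0,0,0.008,0,0,0,0,0,0.006,0,0,0,0,0,0,0,0,0])

```text
time: 3.02
ee_pos: [0.5338, 0.0078, 0.0797]
tool_rot: [-0.284, 3.128, -0.002]
ft_force: [-10.6, 0.7, 13.0]
gripper_width: 0.0783
gripper_force: 6.5
```

```bash
python3 - <<'E'
from h import *
st()
a=ctrl.get_image("scene")[140:240,240:380,::-1];b=ctrl.get_image("top")[145:245,290:400,::-1]
f=lambda i:cv2.resize(i,(400,int(400*i.shape[0]/i.shape[1])),interpolation=cv2.INTER_CUBIC)
a,b=f(a),f(b);h=max(len(a),len(b));p=lambda i:np.vstack([i,np.zeros((h-len(i),400,3),np.uint8)])
cv2.imwrite("pics/s2.png",np.hstack([p(a),p(b)]));st()
E
```

```text
t 3.02 p [0.5338 0.0078 0.0797] u [0.0381 0.0683 0.0797] f [-10.6   0.7  13. ] w 0.07834204327023106 6.474084968212992
t 3.12 p [0.5338 0.0078 0.0797] u [0.0381 0.0683 0.0797] f [-9.1  0.7 11.8] w 0.07795887797062472 6.307987149339169
```

View pics/s2.png

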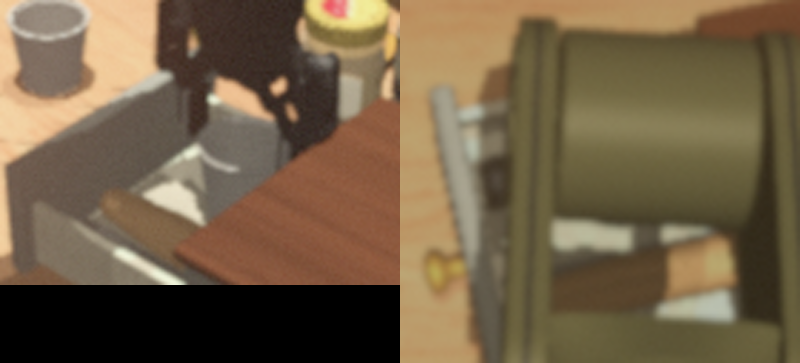

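The front finger stands clear of the mould at (195,120). The contact on the housing side is hidden. I'll use the moment to locate it.

```bash
python3 - <<'E'
from h import *
o=ctrl.get_obs();F=o["ft_force"];m=o["moment"];print(F,m)
r=np.cross(F,m)/(F@F);print("offset if about TCP",r,"dir",F/np.linalg.norm(F),"F.m",F@m)
print((o["ee_pos"]+r), w2u(o["ee_pos"]+r)); print(o["q"])
E
```

```text
[-9.07081417  0.69725452 11.79752482] [-0.71888877  0.90646141 -0.62792519]
offset if about TCP [-0.05015523 -0.06387504 -0.03478794] dir [-0.60886529  0.0468022   0.7918918 ] F.m -0.255022219557359
[ 0.48367449 -0.05609074  0.04492148] [-0.02277308  0.01455652  0.04492148]
[-8.55888611e-02  4.04333261e-02  2.04565091e+00 -9.41928790e-04
  1.05423086e+00 -1.83705816e+00]
```

Contact is the finger linkage on the housing lip. I'll back off and grip across the drawer instead, since the linkage has free space there.

Emit:
servo_tool(deltas=[0,0,-0.01,0,0,0,0,0,-0.03,0,0,0,0,0,-0.03,0,0,0,0,0,0,0,0,10,0,0,0,0,0,10,0,0,0,0,0,10,0,0,0,0,0,10,0,0,0,0,0,10,0,0,0,0,0,10,0,0,0,0,0,10,0,0,0,0,0,10,0,0,0,0,0,10,0,0,0,0,0,0])

```text
time: 4.75
ee_pos: [0.5335, 0.008, 0.1473]
tool_rot: [2.007, 2.415, 0.002]
ft_force: [-0.3, 0.2, 0.2]
gripper_width: 0.0781
gripper_force: 0.0
```

```bash
python3 - <<'E'
from h import *
st()
plan([((.533,.008,.095),Rt(10.4),3)])
E
```

```text
t 4.75 p [0.5335 0.008  0.1473] u [0.0378 0.0686 0.1473] f [-0.3  0.2  0.2] w 0.0781276091480269 0.0
0.0,-0.0002,0.0174,0.0,0.0,0.1,
0.0001,-0.0002,0.0175,0.1,0.0,0.0,
0.0,-0.0001,0.0174,0.0,0.0,0.1,
```

Emit:
servo_tool(deltas=[0,0,0.025,0,0,0,0,0,0.025,0,0,0,0,0,0.01,0,0,0,0,0,0.008,0,0,0,0,0,0,0,0,0])

```text
time: 5.38
ee_pos: [0.533, 0.008, 0.0784]
tool_rot: [-2.009, -2.415, 0.0]
ft_force: [-1.0, 0.1, 0.3]
gripper_width: 0.0782
gripper_force: 0.0
```

No contact. Closing the fingers.

Emit:
servo_tool(deltas=[0,0,0,0,0,0,0,0,0,0,0,0,0,0,0,0,0,0,0,0,0,0,0,0,0,0,0,0,0,0,0,0,0,0,0,0], fingers=-1, newtons=30)

```text
time: 6.12
ee_pos: [0.5338, 0.0079, 0.0798]
tool_rot: [2.009, 2.413, 0.002]
ft_force: [-1.6, 0.1, 6.3]
gripper_width: 0.0654
gripper_force: 33.4
```

Emit:
servo_tool(deltas=[0,0,-0.01,0,0,0,0,0,-0.03,0,0,0,0,0,-0.035,0,0,0,0,0,-0.035,0,0,0,0,0,-0.035,0,0,0,0,0,0,0,0,0])

```text
time: 6.88
ee_pos: [0.5348, 0.0079, 0.2274]
tool_rot: [2.006, 2.41, 0.007]
ft_force: [0.3, -0.1, -0.6]
gripper_width: 0.0655
gripper_force: 33.6
```

```bash
python3 - <<'E'
from h import *
st()
im=ctrl.get_image("scene")[80:230,220:380,::-1]
cv2.imwrite("pics/s3.png",cv2.resize(im,None,fx=3.5,fy=3.5,interpolation=cv2.INTER_CUBIC))
plan([((.5399,.2551,.22),Rt(10.4),7)])
E
```

```text
t 6.88 p [0.5348 0.0079 0.2274] u [0.039  0.0682 0.2274] f [ 0.3 -0.1 -0.6] w 0.0654664466896325 33.62923141918145
0.0346,0.0073,0.0007,0.0,0.0,0.0,
0.0345,0.0073,0.0007,0.0,0.0,0.0,
0.0346,0.0073,0.0006,0.1,0.0,0.0,
0.0345,0.0073,0.0007,0.0,0.0,0.0,
0.0346,0.0073,0.0007,0.0,0.0,0.0,
0.0345,0.0073,0.0006,0.0,0.0,0.0,
0.0346,0.0072,0.0007,0.1,0.0,0.0,
```

View pics/s3.png

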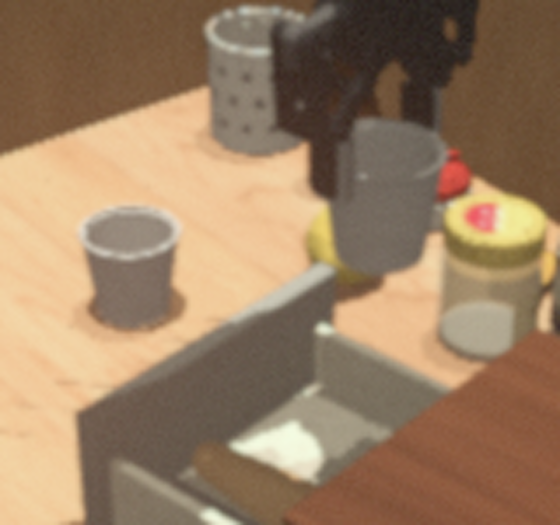

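```bash
python3 - <<'E'
from h import *
o=ctrl.get_obs();p=o["ee_pos"]
im=cv2.imread("pics/s3.png");im=im[100:300,270:500]
im=cv2.resize(im,None,fx=2.5,fy=2.5)
def cir(c,r,z):return [(c[0]+r*np.cos(t),c[1]+r*np.sin(t),z) for t in np.linspace(0,6.28,50)]
for pts in(cir(p,.034,p[2]+.005),cir(p,.0245,p[2]+.005-.062)):
    for u,v in proj("scene",pts):cv2.circle(im,(int(((u-219.5)*3.5-270)*2.5),int(((v-79.5)*3.5-100)*2.5)),1,(0,0,255),-1)
cv2.imwrite("pics/s3b.png",im)
E
```

```text
(no output)
```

View pics/s3b.png

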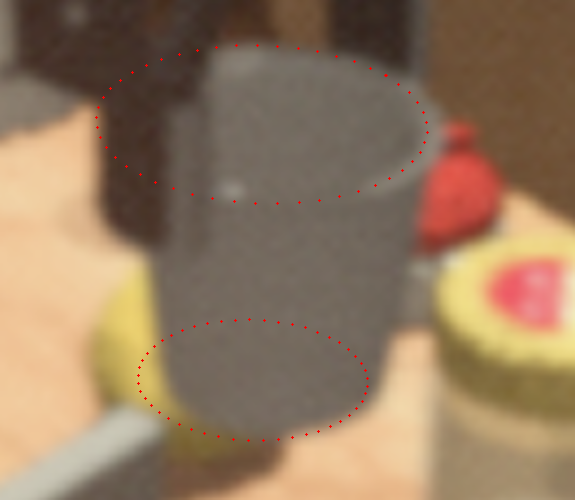

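The overlay shows the held mould about 3–4 mm to the camera's right of the TCP axis, roughly upright: foot spans 165–387 against 138–368 predicted. I'll offset the target by about 4 mm along +y.

Emit:
servo_tool(deltas=[0.015,0.003,0,0,0,0,0.035,0.007,0,0,0,0,0.045,0.009,0,0,0,0,0.051,0.01,0,0,0,0,0.045,0.009,0,0,0,0,0.035,0.007,0,0,0,0,0.02,0.004,0,0,0,0,0,0,0,0,0,0,0,0,0.025,0,0,0,0,0,0.04,0,0,0,0,0,0.028,0,0,0,0,0,0,0,0,0])

```text
time: 8.43
ee_pos: [0.5345, 0.2568, 0.1269]
tool_rot: [-2.01, -2.41, 0.01]
ft_force: [-1.0, 0.0, -0.9]
gripper_width: 0.0657
gripper_force: 33.7
```

```bash
python3 - <<'E'
from h import *
st()
im=ctrl.get_image("scene")[90:180,205:315,::-1]
im=cv2.resize(im,None,fx=6,fy=6,interpolation=cv2.INTER_CUBIC)
p=ctrl.get_obs()["ee_pos"]
def cir(c,r,z):return [(c[0]+r*np.cos(t),c[1]+r*np.sin(t),z) for t in np.linspace(0,6.28,50)]
B=(.5399,.2551)
for pts in(cir(B,.034,.062),cir(B,.0245,0),cir(B,.0245,p[2]-.057)):
    for u,v in proj("scene",pts):cv2.circle(im,(int((u-204.5)*6),int((v-89.5)*6)),1,(0,0,255),-1)
cv2.imwrite("pics/s4.png",im)
E
```

```text
t 8.43 p [0.5345 0.2568 0.1269] u [0.0836 0.3131 0.1269] f [-1.   0.  -0.9] w 0.06572174315277429 33.72470940230414
```

View pics/s4.png

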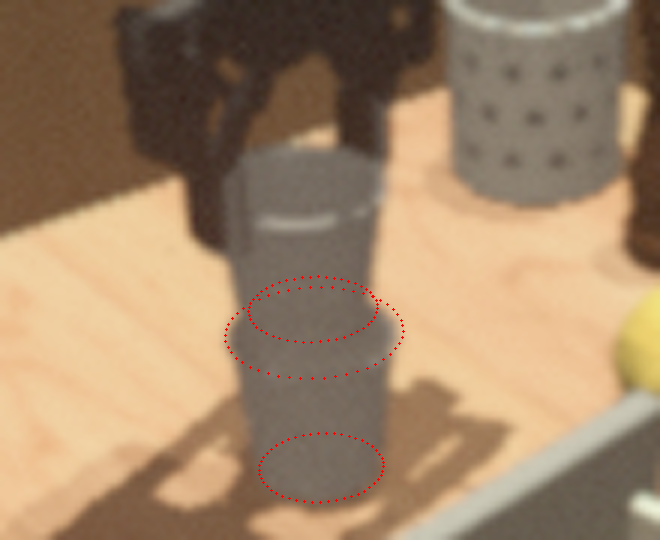

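The held mould hangs just above the twin: its foot is centred near (306,310) against (313,308) wanted, about 2 mm off. The TCP shortfall agrees with that, so I'll correct and lower.

Emit:
servo_tool(deltas=[0.001,0.004,0,0,0,0,0,0,0,0,0,0,0,0,0.01,0,0,0,0,0,0.01,0,0,0,0,0,0.01,0,0,0,0,0,0,0,0,0])

```text
time: 9.22
ee_pos: [0.5392, 0.2601, 0.0984]
tool_rot: [-2.009, -2.413, 0.004]
ft_force: [-0.3, 0.1, -0.2]
gripper_width: 0.0653
gripper_force: 33.7
```

Emit:
servo_tool(deltas=[0,0,0.007,0,0,0,0,0,0.004,0,0,0,0,0,0.002,0,0,0,0,0,0,0,0,0])

```text
time: 9.72
ee_pos: [0.5403, 0.2605, 0.0872]
tool_rot: [-2.01, -2.414, 0.0]
ft_force: [-0.1, 0.3, -1.2]
gripper_width: 0.0654
gripper_force: 33.7
```

Emit:
servo_tool(deltas=[0,0,0.002,0,0,0,0,0,0.002,0,0,0,0,0,0,0,0,0])

```text
time: 10.1
ee_pos: [0.5402, 0.2605, 0.0832]
tool_rot: [-2.01, -2.414, 0.0]
ft_force: [-0.3, -0.0, -0.5]
gripper_width: 0.065
gripper_force: 33.7
```

Emit:
servo_tool(deltas=[0,0,0.0015,0,0,0,0,0,0.0015,0,0,0,0,0,0,0,0,0])

```text
time: 10.48
ee_pos: [0.5407, 0.2608, 0.0817]
tool_rot: [2.01, 2.414, 0.001]
ft_force: [-1.7, -0.4, 5.9]
gripper_width: 0.0652
gripper_force: 34.1
```

Contact at the seated height. I'll open in place, then rise straight up.

Emit:
servo_tool(deltas=[0,0,0,0,0,0,0,0,0,0,0,0,0,0,0,0,0,0,0,0,0,0,0,0,0,0,-0.01,0,0,0,0,0,-0.03,0,0,0,0,0,-0.04,0,0,0,0,0,-0.05,0,0,0,0,0,0,0,0,0], fingers=0.83)

```text
time: 11.6
ee_pos: [0.5432, 0.2616, 0.2174]
tool_rot: [2.007, 2.41, 0.016]
ft_force: [0.3, 0.9, -0.1]
gripper_width: 0.0783
gripper_force: 0.0
```

```bash
python3 - <<'E'
from h import *
st()
a=ctrl.get_image("scene")[110:270,225:345,::-1]
cv2.imwrite("pics/s5.png",cv2.resize(a,None,fx=3.5,fy=3.5,interpolation=cv2.INTER_CUBIC))
E
```

```text
t 11.6 p [0.5432 0.2616 0.2174] u [0.0931 0.3163 0.2174] f [ 0.3  0.9 -0.1] w 0.07827097314801564 0.0
```

View pics/s5.png

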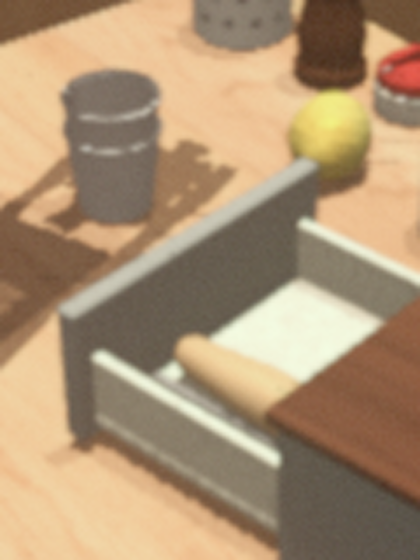

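The mould is seated upright in its twin, with two rims visible at (112,90) and (112,145). The drawer and pin are undisturbed, the pin's tip at about (185,350). Next I'll locate the pin numerically and plan its path.

```bash
cat > pin.py <<'E'
from h import *
im=ctrl.get_image("top");old=cv2.cvtColor(cv2.imread("pics/top0.png"),cv2.COLOR_BGR2RGB)
for s in[(slice(160,270),slice(295,330))]:
    T=old[165:262,303:326];r=cv2.matchTemplate(im[160:268,296:333],T,cv2.TM_CCOEFF_NORMED);print("panel shift",np.array(np.unravel_index(r.argmax(),r.shape))-[5,7],r.max())
# pin: tan (saturated) pixels within drawer interior polygon
poly=np.array([proj("top",u2w(x,y,.03))[0] for x,y in((.075,.012),(.075,D-.003),(-.075,D-.003),(-.075,.012))])
m=np.zeros(im.shape[:2],np.uint8);cv2.fillPoly(m,[poly.round().astype(int)],1)
hsv=cv2.cvtColor(im,cv2.COLOR_RGB2HSV)
k=(m>0)&(hsv[...,1]>75)
n,l,s_,c=cv2.connectedComponentsWithStats(k.astype(np.uint8));i=1+s_[1:,4].argmax()
v,u=np.nonzero(l==i);X=np.array([w2u(atz("top",(a,b),.042)) for a,b in zip(u,v)])
print("n",len(u),"y",X[:,1].min(),X[:,1].max())
for y in np.arange(.02,.14,.015):
    q=X[abs(X[:,1]-y)<.006]
    if len(q):print(y.round(3),"x",q[:,0].min().round(4),q[:,0].max().round(4),q[:,0].mean().round(4))
E
python3 pin.py
```

```text
panel shift [0 0] 0.9994275
n 737 y 0.012479771412207597 0.131237080349952
0.02 x -0.046 -0.0144 -0.0302
0.035 x -0.0458 -0.0147 -0.0305
0.05 x -0.0464 -0.0146 -0.0305
0.065 x -0.0462 -0.0147 -0.0302
0.08 x -0.046 -0.015 -0.0308
0.095 x -0.0449 -0.0173 -0.031
0.11 x -0.0438 -0.0188 -0.0312
0.125 x -0.0423 -0.0198 -0.0309
```

```bash
cat > path.py <<'E'
import numpy as np
s=np.linspace(-.145,.145,117);r=np.where(abs(s)<.085,.017,.017-(abs(s)-.085)/.06*.006)
def rect(P,a,b,c,d):
    dy=np.maximum(np.maximum(a-P[0],P[0]-b),0);dz=np.maximum(np.maximum(c-P[1],P[1]-d),0);return np.hypot(dy,dz)
def clr(yc,zc,th):
    t=np.radians(th);P=np.array([yc+s*np.cos(t),zc+s*np.sin(t)])
    lip=(rect(P,-.335,.004,.106,.116)-r).min();pan=(rect(P,.143,.157,0,.098)-r).min()
    k=P[0]<.15;fl=(P[1]-r)[k].min()-.022 if k.any() else 1
    return lip,pan,fl
if __name__=="__main__":
    for yb in np.arange(-.158,.03,.02):
        best=max(((min(clr(yb+.145*np.cos(np.radians(th)),zb+.145*np.sin(np.radians(th)),th)),th,zb) for th in np.arange(0,45,1.) for zb in np.arange(.036,.13,.002)))
        th=np.radians(best[1]);g=.080
        yc,zc=yb+.145*np.cos(th),best[2]+.145*np.sin(th)
        print(yb.round(3),"min",round(best[0],4),"th",best[1],"zb",best[2].round(3),"c",yc.round(3),zc.round(3),"G",(yc+g*np.cos(th)).round(3),(zc+g*np.sin(th)).round(3))
E
python3 path.py
```

```text
-0.158 min 0.0089 th 13.0 zb 0.042 c -0.017 0.075 G 0.061 0.093
-0.138 min 0.0072 th 15.0 zb 0.042 c 0.002 0.08 G 0.079 0.1
-0.118 min 0.0085 th 17.0 zb 0.042 c 0.021 0.084 G 0.097 0.108
-0.098 min 0.009 th 19.0 zb 0.042 c 0.039 0.089 G 0.115 0.115
-0.078 min 0.011 th 21.0 zb 0.044 c 0.057 0.096 G 0.132 0.125
-0.058 min 0.013 th 23.0 zb 0.046 c 0.075 0.103 G 0.149 0.134
-0.038 min 0.016 th 25.0 zb 0.05 c 0.093 0.111 G 0.166 0.145
-0.018 min 0.0197 th 28.0 zb 0.054 c 0.11 0.122 G 0.181 0.16
0.002 min 0.025 th 33.0 zb 0.058 c 0.124 0.137 G 0.191 0.181
0.022 min 0.031 th 39.0 zb 0.064 c 0.135 0.155 G 0.197 0.206
```

```bash
cat >> h.py <<'E'
PX=-.0305;SG=.068;TL=-10.;OFF=.010
def tcp(yc,zc,th,back=0):
    "TCP pose for pin centre (yc,zc) unit plane, tilt th"
    t=np.radians(th);C=u2w(PX,yc+SG*np.cos(t),zc+SG*np.sin(t));R=Rt(10.4,th+TL)
    return C-R.apply([0,0,OFF+back]),R
E
python3 - <<'E'
from h import *
a,b=tcp(-.013,.039,0,.12),tcp(-.013,.039,0)
print(a[0],b[0])
plan([(*a,8)])
E
```

```text
[0.46470552 0.00449902 0.16702501] [ 0.4684648  -0.01599685  0.04884808]
-0.0298,-0.0151,0.0055,0.0,-1.3,0.0,
-0.0296,-0.0152,0.0062,0.0,-1.2,0.0,
-0.0295,-0.0151,0.0069,0.0,-1.3,0.0,
-0.0293,-0.0152,0.0074,0.1,-1.2,0.0,
-0.0292,-0.0151,0.0082,0.0,-1.3,0.0,
-0.029,-0.0151,0.0088,0.0,-1.2,0.0,
-0.0288,-0.0152,0.0094,0.0,-1.3,0.0,
-0.0286,-0.0151,0.01,0.0,-1.2,0.0,
```

Emit:
servo_tool(deltas=[-0.03,-0.015,0.0055,0,-1.2,0,-0.0295,-0.015,0.006,0,-1.3,0,-0.0295,-0.015,0.007,0,-1.2,0,-0.0295,-0.015,0.0075,0,-1.3,0,-0.029,-0.015,0.008,0,-1.2,0,-0.029,-0.015,0.009,0,-1.3,0,-0.029,-0.015,0.0095,0,-1.2,0,-0.0285,-0.015,0.01,0,-1.3,0,0,0,0,0,0,0,0,0,0,0,0,0], fingers=0.41)

```text
time: 12.95
ee_pos: [0.4651, 0.0047, 0.1649]
tool_rot: [1.922, 2.309, -0.169]
ft_force: [0.9, -0.7, 0.2]
gripper_width: 0.06
gripper_force: 0.0
```

```bash
python3 - <<'E'
from h import *
st()
plan([(*tcp(-.013,.039,0),5)])
E
```

```text
t 12.95 p [0.4651 0.0047 0.1649] u [-0.0301  0.0777  0.1649] f [ 0.9 -0.7  0.2] w 0.0599590231305527 0.0
-0.0001,-0.0001,0.0236,0.0,0.0,0.0,
-0.0001,0.0,0.0236,0.0,0.0,0.0,
-0.0001,-0.0001,0.0235,0.0,0.0,0.0,
-0.0002,0.0,0.0236,-0.1,0.0,0.0,
-0.0001,-0.0001,0.0236,0.0,0.0,0.0,
```

Emit:
servo_tool(deltas=[0,0,0.03,0,0,0,0,0,0.03,0,0,0,0,0,0.025,0,0,0,0,0,0.015,0,0,0,0,0,0.01,0,0,0,0,0,0.005,0,0,0,0,0,0,0,0,0])

```text
time: 13.82
ee_pos: [0.4693, -0.0152, 0.0527]
tool_rot: [1.921, 2.307, -0.168]
ft_force: [-0.1, 0.8, 0.1]
gripper_width: 0.0601
gripper_force: 0.0
```

Emit:
servo_tool(deltas=[0,0,0.003,0,0,0,0,0,0,0,0,0,0,0,0,0,0,0])

```text
time: 14.2
ee_pos: [0.4693, -0.0158, 0.0497]
tool_rot: [1.921, 2.307, -0.168]
ft_force: [0.2, -0.0, -0.3]
gripper_width: 0.0602
gripper_force: 0.0
```

Emit:
servo_tool(deltas=[0,0,0,0,0,0,0,0,0,0,0,0,0,0,0,0,0,0,0,0,0,0,0,0,0,0,0,0,0,0,0,0,0,0,0,0,0,0,0,0,0,0], fingers=-1, newtons=70)

```text
time: 15.08
ee_pos: [0.469, -0.0158, 0.05]
tool_rot: [1.922, 2.308, -0.169]
ft_force: [-3.9, 0.8, 4.3]
gripper_width: 0.0314
gripper_force: 69.1
```

Emit:
servo_tool(deltas=[0,0,0,0,0,0,0,0,0,0,0,0,-0.0005,0,-0.002,0,0,0,-0.0005,0,-0.003,0,0,0,0,0,0,0,0,0,0,0,0,0,0,0], newtons=90)

```text
time: 15.82
ee_pos: [0.469, -0.0159, 0.0544]
tool_rot: [1.922, 2.308, -0.168]
ft_force: [0.7, 0.4, -2.3]
gripper_width: 0.0309
gripper_force: 89.8
```

```bash
python3 - <<'E'
from h import *
o=ctrl.get_obs();st();print(o["moment"])
plan([(*tcp(-.0145,.058,6.5),6),(*tcp(-.017,.075,13),6)])
E
sed -i 's/^im=ctrl/st();im=ctrl/' pin.py; python3 pin.py
```

```text
t 15.82 p [ 0.469  -0.0159  0.0544] u [-0.03    0.0567  0.0544] f [ 0.7  0.4 -2.3] w 0.0309143157228034 89.78481531143188
[0.30081803 0.03473022 0.00965849]
-0.0011,-0.0001,-0.0034,0.0,1.1,0.0,
-0.0011,-0.0001,-0.0034,0.0,1.1,0.0,
-0.001,-0.0001,-0.0035,0.0,1.0,0.0,
-0.0009,-0.0001,-0.0035,0.0,1.1,0.0,
-0.0009,0.0,-0.0034,0.0,1.1,0.0,
-0.0007,-0.0001,-0.0035,0.0,1.1,0.0,
-0.0011,0.0,-0.0041,0.0,1.1,0.0,
-0.001,0.0,-0.004,0.0,1.1,0.0,
-0.0009,0.0,-0.0041,0.0,1.0,0.0,
-0.0009,0.0,-0.0041,0.0,1.1,0.0,
-0.0007,0.0,-0.0041,0.0,1.1,0.0,
-0.0007,0.0,-0.0042,0.0,1.1,0.0,
t 15.82 p [ 0.469  -0.0159  0.0544] u [-0.03    0.0567  0.0544] f [ 0.7  0.4 -2.3] w 0.0309143157228034 89.78481531143188
panel shift [-5 -1] 0.43992078
n 2397 y 0.012298923853722324 0.14118504990030498
0.02 x -0.0754 0.0054 -0.0378
0.035 x -0.0754 0.0032 -0.0363
0.05 x -0.0752 0.0162 -0.0321
0.065 x -0.0751 0.0151 -0.0308
0.08 x -0.0751 0.0141 -0.0306
0.095 x -0.075 0.0147 -0.0305
0.11 x -0.0748 0.0157 -0.0296
0.125 x -0.0749 0.0189 -0.0282
0.14 x -0.0747 0.0249 -0.0256
```

The full weight is on the gripper and it's lifted free. Tilting now.

Emit:
servo_tool(deltas=[-0.001,0,-0.0034,0,1.1,0,-0.001,0,-0.0034,0,1.1,0,-0.001,0,-0.0034,0,1.1,0,-0.001,0,-0.0035,0,1.1,0,-0.001,0,-0.0035,0,1,0,-0.001,0,-0.0035,0,1.1,0,0,0,0,0,0,0])

```text
time: 16.75
ee_pos: [0.4701, -0.0196, 0.0763]
tool_rot: [1.98, 2.377, -0.06]
ft_force: [-0.3, -0.4, -2.4]
gripper_width: 0.0309
gripper_force: 89.8
```

```bash
cat > front.py <<'E'
# pin tilt from scene image: centroid of tan pixels of front part vs expectation
from h import *
import sys
yc,zc,th=map(float,sys.argv[1:4])
st();print(ctrl.get_obs()["moment"].round(2))
im=ctrl.get_image("scene");cv2.imwrite("pics/now.png",im[...,::-1])
b=cv2.cvtColor(im,cv2.COLOR_RGB2LAB).astype(int)
def P(s,n,t): t=np.radians(t);return proj("scene",u2w(PX,yc+SG*np.cos(np.radians(th))+(s-SG)*np.cos(t)-n*np.sin(t),zc+SG*np.sin(np.radians(th))+(s-SG)*np.sin(t)+n*np.cos(t)))[0]
# intensity profile across the pin at s=.115,.135 along the normal
for s in(.11,.135):
    print(s,[int(b[int(round(v)),int(round(u)),2]-128) for u,v in(P(s,n,th) for n in np.arange(-.03,.0301,.004))])
E
python3 front.py -.0145 .058 6.5
python3 - <<'E'
from h import *
plan([(*tcp(-.017,.075,13),6)])
E
```

```text
t 16.75 p [ 0.4701 -0.0196  0.0763] u [-0.0295  0.0529  0.0763] f [-0.3 -0.4 -2.4] w 0.030940326689406997 89.78886365890503
[0.2  0.04 0.04]
0.11 [8, 11, 16, 17, 14, 11, 8, 8, 8, 9, 10, 9, 8, 8, 7, 8]
0.135 [8, 8, 9, 15, 19, 20, 19, 14, 9, 9, 7, 9, 7, 9, 8, 7]
-0.001,-0.0001,-0.004,0.0,1.1,0.0,
-0.0009,-0.0002,-0.004,0.0,1.1,0.0,
-0.0008,-0.0001,-0.004,0.0,1.1,0.0,
-0.0007,-0.0001,-0.0041,0.0,1.0,0.0,
-0.0007,-0.0001,-0.004,0.0,1.1,0.0,
-0.0006,-0.0002,-0.0041,0.0,1.1,0.0,
```

```bash
python3 - <<'E'
from h import *
im=cv2.imread("pics/now.png");lab=cv2.cvtColor(im,cv2.COLOR_BGR2LAB).astype(int)
for v in range(178,240,2):
    print(v," ".join("%2d"%(lab[v,u,2]-128) for u in range(262,330,2)))
for nm,th in(("th6.5",6.5),("th0",0),("th-5",-5)):
    t=np.radians(th);t0=np.radians(6.5)
    y0,z0=-.0145+SG*np.cos(t0),.058+SG*np.sin(t0)
    print(nm,[proj("scene",u2w(PX,y0+(s-SG)*np.cos(t),z0+(s-SG)*np.sin(t)))[0].round() for s in(.068,.09,.11,.135,.145)])
print("scene cam",-M["scene"]["R"].T@M["scene"]["t"])
E
```

```text
178 29 29 28 28 27 20 11  9  9  8  9  9  7  7  7  8 10  8 10  7  7  7  6  7  7  8  8  7  7  9 13 12  8  7
180 28 29 29 24 14 10  9  9  9  8  8  8  8  6  7  6  9  7  8  8  8  8  8  8  8  7 10  8  7 11 13 12  9  7
182 29 26 19 10  9  9  9  9 10  8  9  8  6  7  8  8  9  7  8  8  8  8  9  8  8  8  5  6  8  6 10  9  8  7
184 22 14 10  9  8  9  9  9  9  9  8  8  7  7  8  9  8  8  8  8  8  9  7  7  6  9  8  6  8  7  8  7  7  9
186 11  9 10  9  8  9  9  9  8  8  8  6  7  9  7  8 10  7  8  7  8  6  9  7  8  7  9  6 11  8  8  7  7  8
188 10  9  9 10  9  8 10  9 10  8  8  8 10  7  7 10  9  9  9  8  9  6  7  8  6  5  8  7  8  6  5  5  6  9
190 10  9  8 10  9  9  9 10  9  9  7  9  8  9  9  7  8  8  7  7  8  7  7  7  6  7  6  5  8  9  8  7  7 10
192 10 10  9 10  9  9  9  9 10  9  9  9  9 10  6  8  8  9 11  9  7  8  8  7  9  8  5  8  8  5  8 10 10 12
194 10 10  9 10 10 10  8  9 12 10  9  9  9  8  9  7  9  9  8  9  9  8  9 10 11  7  6  6  7  6 10 12 11 12
196 10 10 10  9  9  9  9 13 18 13  8  8 10  9  7  7  8  9  9  9  7  8  6 10 11  8  8  7  8  8 14 13 11 12
198  9  9  9  9  9 10  9 16 24 19  9 10 
[... 1866 characters left out ...]
3
234 12 13 11 13 11 12 10 12 11 11 12 11 11 10 11 13 13 12  8  7  7  9  9 11 16 21 22 24 24 23 22 22 23 24
236 14 13 12 12 12 11 12 11 12 11 12 10 10 11 11 13 13 13 13 12  8  7  6  7  9 12 16 21 25 24 24 23 24 23
238 17 14 12 12 11 12 12 10 12 11 12 12 12 11 11 13 12 13 13 13 12  9  6  7  8  7  9 12 16 21 23 25 24 23
th6.5 [array([307., 215.]), array([299., 209.]), array([291., 204.]), array([281., 197.]), array([278., 195.])]
th0 [array([307., 215.]), array([298., 210.]), array([291., 206.]), array([281., 200.]), array([278., 198.])]
th-5 [array([307., 215.]), array([299., 211.]), array([291., 207.]), array([281., 203.]), array([278., 201.])]
scene cam [-0.00587103 -0.60748262  0.67132543]
```

The pin's lower edge at (286,211) and (278,202) matches the 6.5° prediction, so it hasn't slipped in the grip. Continuing.

Emit:
servo_tool(deltas=[-0.001,0,-0.004,0,1.1,0,-0.001,0,-0.004,0,1.1,0,-0.001,0,-0.004,0,1,0,-0.0005,0,-0.004,0,1.1,0,-0.0005,0,-0.004,0,1.1,0,-0.0005,0,-0.004,0,1.1,0,0,0,0,0,0,0])

```text
time: 17.68
ee_pos: [0.4709, -0.0237, 0.1004]
tool_rot: [-1.985, -2.383, -0.053]
ft_force: [0.4, 0.9, -2.5]
gripper_width: 0.0309
gripper_force: 89.8
```

```bash
python3 - <<'E'
from h import *
from path import clr
def inv():
    "estimated pin state from TCP pose, rigid grasp"
    o=ctrl.get_obs();R=Ro.from_rotvec(o["tool_rot"]);z=R.as_matrix()[:,2];zu=w2u(np.r_[U,0]+z)
    pitch=np.degrees(np.arctan2(zu[1],-zu[2]));th=pitch-TL;C=w2u(o["ee_pos"]+z*OFF);t=np.radians(th)
    return C[1]-SG*np.cos(t),C[2]-SG*np.sin(t),th
st();print(ctrl.get_obs()["moment"].round(2));i=inv();print(np.round(i,4),np.round(clr(*i),4))
G=[(.002,.080,15),(.021,.084,17),(.039,.089,19),(.057,.096,21)]
plan([(*tcp(*g),4) for g in G])
G=[i]+G
for a,b in zip(G,G[1:]):print(np.round(clr(*((np.array(a)+b)/2)),4),np.round(clr(*b),4))
E
```

```text
t 17.68 p [ 0.4709 -0.0237  0.1004] u [-0.0295  0.0488  0.1004] f [ 0.4  0.9 -2.5] w 0.030871175673609606 89.79162633419037
[0.07 0.06 0.02]
[-0.017   0.0751 12.9965] [0.0084 0.0101 0.0095]
0.0046,-0.0002,-0.0016,0.0,0.5,0.0,
0.0046,-0.0003,-0.0015,0.0,0.5,0.0,
0.0046,-0.0002,-0.0014,0.0,0.5,0.0,
0.0047,-0.0003,-0.0015,0.0,0.5,0.0,
0.0046,0.0,-0.0012,0.0,0.5,0.0,
0.0046,0.0,-0.0011,0.0,0.5,0.0,
0.0047,0.0,-0.001,0.0,0.5,0.0,
0.0046,0.0,-0.0011,0.0,0.5,0.0,
0.0044,0.0,-0.0013,0.0,0.5,0.0,
0.0045,0.0,-0.0012,0.0,0.5,0.0,
0.0044,0.0,-0.0012,0.0,0.5,0.0,
0.0044,0.0,-0.0011,0.0,0.5,0.0,
0.0045,0.0,-0.0016,0.0,0.5,0.0,
0.0046,0.0,-0.0016,0.0,0.5,0.0,
0.0045,0.0,-0.0015,0.0,0.5,0.0,
0.0046,0.0,-0.0015,0.0,0.5,0.0,
[0.0078 0.0066 0.0095] [0.0076 0.0076 0.0095]
[0.0081 0.0084 0.009 ] [0.009  0.0088 0.0086]
[0.0096 0.0095 0.0087] [0.0105 0.0099 0.0088]
[0.0107 0.0108 0.0099] [0.0113 0.012  0.011 ]
```

Emit:
servo_tool(deltas=[0.0045,0,-0.0015,0,0.5,0,0.0045,0,-0.0015,0,0.5,0,0.0045,0,-0.0015,0,0.5,0,0.0045,0,-0.0015,0,0.5,0,0.0045,0,-0.001,0,0.5,0,0.0045,0,-0.001,0,0.5,0,0.0045,0,-0.001,0,0.5,0,0.0045,0,-0.001,0,0.5,0,0,0,0,0,0,0])

```text
time: 18.8
ee_pos: [0.4642, 0.0113, 0.113]
tool_rot: [-1.948, -2.341, -0.12]
ft_force: [-0.0, -0.3, -1.7]
gripper_width: 0.0307
gripper_force: 89.8
```

```bash
cat >> h.py <<'E'
def inv():
    o=ctrl.get_obs();R=Ro.from_rotvec(o["tool_rot"]);z=R.as_matrix()[:,2];zu=w2u(np.r_[U,0]+z)
    pitch=np.degrees(np.arctan2(zu[1],-zu[2]));th=pitch-TL;C=w2u(o["ee_pos"]+z*OFF);t=np.radians(th)
    return C[1]-SG*np.cos(t),C[2]-SG*np.sin(t),th
def tip(s=.13):
    "scene picture: pin edges along the normal at s, as offsets from the expected axis"
    im=ctrl.get_image("scene");lab=cv2.cvtColor(im,cv2.COLOR_RGB2LAB).astype(int);yc,zc,th=inv();t=np.radians(th)
    for s in(.09,.11,.13,.15):
        q=[proj("scene",u2w(PX,yc+s*np.cos(t)-n*np.sin(t),zc+s*np.sin(t)+n*np.cos(t)))[0].round().astype(int) for n in np.arange(-.032,.033,.004)]
        print(s,[int(lab[v,u,2]-128) for u,v in q],q[8])
E
python3 - <<'E'
from h import *
from path import clr
st();print(ctrl.get_obs()["moment"].round(2));i=inv();print(np.round(i,4),np.round(clr(*i),4));tip()
G=[(.039,.089,19),(.057,.096,21),(.075,.103,23)]
plan([(*tcp(*g),4) for g in G])
E
```

```text
t 18.8 p [0.4642 0.0113 0.113 ] u [-0.0297  0.0844  0.113 ] f [-0.  -0.3 -1.7] w 0.03069160857497095 89.78904068470001
[ 0.02 -0.03  0.02]
[ 0.0206  0.0832 17.    ] [0.0096 0.0082 0.0078]
0.09 [11, 10, 9, 8, 11, 10, 10, 9, 11, 10, 10, 13, 15, 18, 10, 9, 9] [286 185]
0.11 [10, 12, 13, 15, 11, 11, 10, 12, 10, 10, 10, 13, 10, 9, 9, 10, 8] [279 178]
0.13 [11, 11, 24, 22, 23, 23, 20, 16, 13, 11, 10, 9, 9, 17, 29, 29, 30] [271 172]
0.15 [29, 29, 25, 17, 13, 13, 14, 13, 10, 9, 9, 8, 9, 8, 8, 9, 9] [264 166]
0.0046,-0.0002,-0.0015,0.0,0.5,0.0,
0.0046,-0.0001,-0.0014,0.0,0.5,0.0,
0.0045,-0.0002,-0.0014,0.0,0.5,0.0,
0.0047,-0.0002,-0.0014,0.0,0.5,0.0,
0.0045,0.0,-0.0016,0.0,0.5,0.0,
0.0045,0.0,-0.0016,0.0,0.5,0.0,
0.0046,0.0,-0.0015,0.0,0.5,0.0,
0.0045,0.0,-0.0014,0.0,0.5,0.0,
0.0046,0.0,-0.0015,0.0,0.5,0.0,
0.0045,0.0,-0.0014,0.0,0.5,0.0,
0.0046,0.0,-0.0013,0.0,0.5,0.0,
0.0046,0.0,-0.0014,0.0,0.5,0.0,
```

```bash
python3 - <<'E'
from h import *
im=ctrl.get_image("scene");lab=cv2.cvtColor(im,cv2.COLOR_RGB2LAB).astype(int)
for v in range(152,216,2):
    print(v," ".join("%2d"%(lab[v,u,2]-128) for u in range(250,312,2)),"|"," ".join("%2d"%(lab[v,u,0]*100//256) for u in range(250,312,2)))
yc,zc,th=inv()
for d in(0,-6,-12):
    t=np.radians(th+d);t0=np.radians(th);y0,z0=yc+SG*np.cos(t0),zc+SG*np.sin(t0)
    for n in(-1,0,1):
        print(d,n,[tuple(int(k) for k in proj("scene",u2w(PX,y0+(s-SG)*np.cos(t)-n*r*np.sin(t),z0+(s-SG)*np.sin(t)+n*r*np.cos(t)))[0].round()) for s,r in((.068,.017),(.085,.017),(.11,.0145),(.13,.0125),(.145,.011))])
E
```

```text
152  6  9  9  9  9  9  8  9  8  8 26 29 29 28 29 28 22 10 10  9 11  8  8 12  9  9 10  9 10  8 10 | 67 55 58 60 58 54 58 62 49 44 71 83 83 83 83 81 50 25 23 25 22 23 23 23 22 20 21 21 22 21 21
154  9  9  9  9  8 10  9  8 10 10 25 29 28 29 29 28 11  7  9  8 10  9  9  9  8 10  8  8  6 10  8 | 47 51 53 55 54 48 45 45 46 45 73 83 84 82 83 71 33 32 26 24 24 22 23 21 23 22 21 24 22 21 22
156  9  9 10  9  9  9  9  9  8 12 27 29 29 28 28 25  9  7  7  8  9  9 10  8 10 10  7  8 10  9 10 | 45 45 46 47 47 45 46 45 45 48 75 83 83 83 82 62 30 41 37 26 23 21 24 21 21 21 22 23 21 21 21
158 10  9  8  9  9  8  9  8  9 15 28 30 29 29 28 23  7  6  7  7  9 11 10 10  9  9 10 10  8 12  9 | 46 45 46 46 46 46 46 45 44 51 77 82 82 83 81 62 51 52 37 26 25 22 24 24 21 24 21 23 21 22 23
160 10 10  9  8  9  9  9  8  9 16 29 29 28 28 27 16  7  7  7  7  9  9  9  9  8  9  8 10 10 10 10 | 47 46 46 46 47 47 44 45 45 51 79 82 83 83 80 66 58 54 32 25 23 22 25 24 22 23 20 21 23 20 22
162 10  9 10 10  9 10 10  8 10 13 27 30 29 27 17  7  7  8  9 11 10 11  9  9 10  9 11  8  9  9  9 | 46 46 46 46 46 46 46 45 43 45 62 78 83 80
[... 4940 characters left out ...]
16 18 19 | 40 50 56 58 51 44 41 38 38 37 40 49 59 64 64 62 57 47 42 48 54 60 63 64 64 64 63 58 47 42 42
0 -1 [(292, 198), (286, 192), (277, 183), (270, 176), (265, 171)]
0 0 [(294, 192), (288, 186), (279, 178), (271, 172), (266, 167)]
0 1 [(296, 186), (290, 180), (280, 173), (273, 168), (267, 163)]
-6 -1 [(293, 198), (287, 193), (277, 185), (270, 179), (265, 175)]
-6 0 [(294, 192), (288, 187), (278, 180), (271, 174), (265, 170)]
-6 1 [(296, 185), (289, 180), (279, 174), (272, 170), (266, 166)]
-12 -1 [(294, 199), (287, 195), (278, 188), (270, 182), (265, 178)]
-12 0 [(294, 192), (288, 188), (278, 182), (271, 177), (265, 174)]
-12 1 [(295, 185), (288, 181), (278, 176), (271, 172), (265, 169)]
```

Accounting for the true silhouette width, the lower edge at (278,188) and (271,181) matches the expected tilt. No slip, so I'll continue drawing the pin out.

Emit:
servo_tool(deltas=[0.0045,0,-0.0015,0,0.5,0,0.0045,0,-0.0015,0,0.5,0,0.0045,0,-0.0015,0,0.5,0,0.0045,0,-0.0015,0,0.5,0,0.0045,0,-0.0015,0,0.5,0,0.0045,0,-0.0015,0,0.5,0,0.0045,0,-0.0015,0,0.5,0,0.0045,0,-0.0015,0,0.5,0,0,0,0,0,0,0])

```text
time: 20.02
ee_pos: [0.4581, 0.0445, 0.1304]
tool_rot: [-1.912, -2.297, -0.185]
ft_force: [0.4, 0.2, -2.0]
gripper_width: 0.0307
gripper_force: 89.8
```

```bash
python3 - <<'E'
from h import *
from path import clr
st();print(ctrl.get_obs()["moment"].round(2));i=inv();print(np.round(i,4),np.round(clr(*i),4))
G=[(.075,.103,23),(.093,.111,25),(.110,.122,28),(.124,.137,33),(.135,.155,39)]
plan([(*tcp(*g),4) for g in G])
for a,b in zip([i]+G,G):print(np.round(clr(*((np.array(a)+b)/2)),4),np.round(clr(*b),4))
E
```

```text
t 20.02 p [0.4581 0.0445 0.1304] u [-0.0297  0.1181  0.1304] f [ 0.4  0.2 -2. ] w 0.030702131174594933 89.79032278060913
[-0.   -0.01 -0.03]
[ 0.0566  0.0963 20.997 ] [0.0109 0.0124 0.0113]
0.0046,-0.0002,-0.0014,0.0,0.5,0.0,
0.0047,-0.0002,-0.0013,0.0,0.5,0.0,
0.0047,-0.0002,-0.0012,0.0,0.5,0.0,
0.0047,-0.0001,-0.0013,0.0,0.5,0.1,
0.0046,0.0,-0.0015,0.0,0.5,0.0,
0.0047,0.0,-0.0015,0.0,0.5,0.0,
0.0046,0.0,-0.0014,0.0,0.5,0.0,
0.0047,-0.0001,-0.0014,0.0,0.5,0.0,
0.0045,0.0,-0.0024,0.0,0.8,0.0,
0.0045,0.0,-0.0024,0.0,0.7,0.0,
0.0046,0.0,-0.0023,0.0,0.8,0.0,
0.0046,0.0,-0.0022,0.0,0.7,0.0,
0.0039,0.0,-0.0039,0.0,1.3,0.0,
0.0041,0.0,-0.0039,0.0,1.2,0.0,
0.0041,0.0,-0.0037,0.0,1.3,0.0,
0.0042,0.0,-0.0037,0.0,1.2,0.0,
0.0036,0.0,-0.0048,0.0,1.5,0.0,
0.0038,0.0,-0.0047,0.0,1.5,0.0,
0.0038,0.0,-0.0046,0.0,1.5,0.0,
0.004,0.0,-0.0045,0.0,1.5,0.0,
[0.012  0.0135 0.0123] [0.0135 0.0142 0.0133]
[0.0146 0.0152 0.015 ] [0.0161 0.0159 0.0167]
[0.0176 0.0181 0.0188] [0.0201 0.0197 0.0209]
[0.0224 0.0234 0.0229] [0.0254 0.0261 0.025 ]
[0.0282 0.0298 0.0278] [0.0319 0.0323 0.0307]
```

Emit:
servo_tool(deltas=[0.0045,0,-0.0013,0,0.5,0,0.0047,0,-0.0013,0,0.5,0,0.0047,0,-0.0013,0,0.5,0,0.0047,0,-0.0013,0,0.5,0,0.0047,0,-0.0015,0,0.5,0,0.0047,0,-0.0015,0,0.5,0,0.0047,0,-0.0015,0,0.5,0,0.0047,0,-0.0015,0,0.5,0,0.0045,0,-0.0024,0,0.8,0,0.0045,0,-0.0024,0,0.7,0,0.0045,0,-0.0023,0,0.8,0,0.0045,0,-0.0023,0,0.7,0,0.004,0,-0.004,0,1.3,0,0.004,0,-0.004,0,1.2,0,0.004,0,-0.0038,0,1.3,0,0.004,0,-0.0038,0,1.2,0,0,0,0,0,0,0])

```text
time: 22.15
ee_pos: [0.4478, 0.1017, 0.184]
tool_rot: [-1.799, -2.16, -0.367]
ft_force: [0.3, 0.7, -2.0]
gripper_width: 0.031
gripper_force: 89.8
```

```bash
python3 - <<'E'
from h import *
from path import clr
st();print(ctrl.get_obs()["q"].round(2));i=inv();print(np.round(i,4),np.round(clr(*i),4))
G=[(.150,.170,39),(.17,.25,39),(.18,.32,0)]
plan([(*tcp(*g),n) for g,n in zip(G,(4,4,8))])
for a,b in zip([i]+G,G):print(np.round(clr(*((np.array(a)+b)/2)),4),np.round(clr(*b),4))
E
```

```text
t 22.15 p [0.4478 0.1017 0.184 ] u [-0.0296  0.1762  0.184 ] f [ 0.3  0.7 -2. ] w 0.030982043970968733 89.80025947093964
[-0.11 -0.23  2.14  0.39  1.37 -0.4 ]
[ 0.1231  0.1377 33.003 ] [0.0243 0.0272 0.0257]
0.0087,-0.0002,-0.0065,0.0,1.5,0.0,
0.0088,-0.0002,-0.0063,0.0,1.5,0.0,
0.0091,-0.0002,-0.0061,0.0,1.5,0.0,
0.0091,-0.0002,-0.0058,0.0,1.5,0.0,
0.0141,0.0,-0.0151,0.0,0.0,0.0,
0.0141,0.0,-0.015,0.0,0.0,0.0,
0.014,0.0,-0.0151,0.0,0.0,0.0,
0.0141,0.0,-0.0151,0.0,0.0,0.0,
0.0052,0.0,-0.0012,0.0,-4.9,0.0,
0.0051,0.0,-0.0016,0.0,-4.9,0.0,
0.0049,0.0,-0.002,0.0,-4.8,0.0,
0.0047,0.0,-0.0024,0.0,-4.9,0.0,
0.0045,0.0,-0.0029,0.0,-4.9,0.0,
0.0042,0.0,-0.0032,0.0,-4.9,0.0,
0.004,0.0,-0.0035,0.0,-4.8,0.0,
0.0036,0.0001,-0.0039,0.0,-4.9,0.0,
[0.027  0.032  0.0356] [0.032  0.0346 0.0457]
[0.0324 0.0594 0.0857] [0.0573 0.0868 0.1257]
[0.1144 0.1488 0.2036] [0.1953 0.205  0.281 ]
```

Emit:
servo_tool(deltas=[0.009,0,-0.0065,0,1.5,0,0.009,0,-0.0065,0,1.5,0,0.009,0,-0.006,0,1.5,0,0.009,0,-0.006,0,1.5,0,0.014,0,-0.015,0,0,0,0.014,0,-0.015,0,0,0,0.014,0,-0.015,0,0,0,0.014,0,-0.015,0,0,0,0.005,0,-0.001,0,-4.9,0,0.005,0,-0.0015,0,-4.9,0,0.005,0,-0.002,0,-4.9,0,0.005,0,-0.0025,0,-4.9,0,0.0045,0,-0.003,0,-4.8,0,0.004,0,-0.003,0,-4.9,0,0.004,0,-0.0035,0,-4.9,0,0.0035,0,-0.004,0,-4.8,0,0,0,0,0,0,0,0,0,0,0,0,0,0,0,0,0,0,0])

```text
time: 24.52
ee_pos: [0.4342, 0.1736, 0.3292]
tool_rot: [1.923, 2.307, -0.168]
ft_force: [0.5, 0.3, -2.7]
gripper_width: 0.0304
gripper_force: 89.8
```

```bash
python3 - <<'E'
from h import *
st();i=inv();print(np.round(i,4))
im=ctrl.get_image("top");old=cv2.cvtColor(cv2.imread("pics/top0.png"),cv2.COLOR_BGR2RGB)
for n,(u0,u1,v0,v1) in dict(lemon=(238,274,108,146),jar=(288,326,88,136),peeler=(182,250,242,297)).items():
    r=cv2.matchTemplate(im[v0-6:v1+6,u0-6:u1+6],old[v0:v1,u0:u1],cv2.TM_CCOEFF_NORMED);print(n,np.array(np.unravel_index(r.argmax(),r.shape))-6,r.max().round(3))
# pin direction in the scene picture: expected axis vs tan pixels in a band about it
s=ctrl.get_image("scene");lab=cv2.cvtColor(s,cv2.COLOR_RGB2LAB).astype(int);yc,zc,th=i
for sx in(-.14,-.11,-.08,-.04,0,.03,.1,.13):
    u,v=proj("scene",u2w(PX,yc+sx,zc))[0].round().astype(int)
    col=[(int(lab[k,u,2]-128),int(lab[k,u,0]*100//256)) for k in range(v-24,v+25,3)];print(sx,(u,v),col)
E
```

```text
t 24.52 p [0.4342 0.1736 0.3292] u [-0.03    0.2494  0.3292] f [ 0.5  0.3 -2.7] w 0.030378190919153114 89.79081094264984
[0.1797 0.3193 0.0447]
lemon [0 0] 0.999
jar [0 0] 0.999
peeler [ 6 -6] 0.237
-0.14 (np.int64(315), np.int64(93)) [(20, 37), (20, 36), (22, 38), (23, 33), (20, 32), (18, 26), (25, 51), (29, 85), (30, 82), (26, 62), (20, 43), (19, 37), (14, 23), (16, 24), (17, 28), (17, 28), (17, 28)]
-0.11 (np.int64(301), np.int64(88)) [(20, 37), (21, 36), (22, 36), (20, 38), (19, 37), (24, 48), (30, 84), (29, 84), (30, 81), (29, 72), (25, 54), (20, 41), (12, 48), (10, 51), (10, 51), (10, 41), (11, 51)]
-0.08 (np.int64(288), np.int64(83)) [(19, 36), (20, 36), (20, 37), (20, 38), (21, 37), (29, 64), (29, 85), (29, 84), (30, 79), (29, 71), (25, 56), (20, 44), (17, 41), (11, 52), (10, 50), (11, 55), (11, 54)]
-0.04 (np.int64(270), np.int64(76)) [(23, 44), (20, 35), (20, 37), (21, 35), (19, 36), (28, 61), (30, 85), (29, 84), (30, 78), (29, 69), (26, 56), (21, 44), (19, 37), (19, 37), (21, 37), (20, 39), (20, 39)]
0 (np.int64(254), np.int64(70)) [(31, 70), (31, 70), (31, 70), (30, 62), (20, 36), (28, 67), (28, 87), (29, 84), (29, 77), (28, 67), (25, 54), (21, 43), (19, 38), (21, 37), (21, 37), (20, 38), (20, 39)]
0.03 (np.int64(242), np.int64(66)) [(32, 68), (31, 70), (31, 67), (30, 66), (27, 57), (29, 76), (29, 85), (30, 81), (29, 72), (27, 60), (22, 48), (20, 39), (21, 37), (20, 38), (22, 35), (20, 37), (20, 35)]
0.1 (np.int64(216), np.int64(56)) [(2, 15), (3, 15), (6, 16), (5, 16), (5, 15), (6, 14), (8, 16), (6, 16), (4, 16), (5, 18), (7, 17), (9, 22), (16, 36), (19, 37), (19, 37), (19, 35), (20, 37)]
0.13 (np.int64(206), np.int64(52)) [(3, 12), (5, 14), (4, 12), (2, 14), (4, 16), (7, 15), (6, 17), (19, 39), (20, 40), (20, 40), (18, 37), (32, 61), (32, 67), (32, 69), (20, 37), (20, 34), (21, 35)]
```

The pin lies on its predicted axis, level at z = 0.32. I'll check the peeler and mould stack in the scene view, which the arm doesn't hide.

```bash
python3 - <<'E'
from h import *
im=ctrl.get_image("scene");old=cv2.cvtColor(cv2.imread("pics/scene0.png"),cv2.COLOR_BGR2RGB)
g=lambda a:cv2.cvtColor(a,cv2.COLOR_RGB2GRAY)
for n,(u0,u1,v0,v1) in dict(peeler=(170,200,158,212),panel=(244,262,180,240),lemon=(305,334,134,164)).items():
    r=cv2.matchTemplate(g(im)[v0-6:v1+6,u0-6:u1+6],g(old)[v0:v1,u0:u1],cv2.TM_CCOEFF_NORMED);print(n,np.array(np.unravel_index(r.argmax(),r.shape))-6,r.max().round(3))
s5=cv2.imread("pics/s5.png");s5=cv2.resize(s5,(120,160),interpolation=cv2.INTER_AREA)
a=cv2.cvtColor(s5[15:60,12:52],cv2.COLOR_BGR2GRAY);r=cv2.matchTemplate(g(im)[119:176,231:283],a,cv2.TM_CCOEFF_NORMED);print("stack",np.array(np.unravel_index(r.argmax(),r.shape))-6,r.max())
E
```

```text
peeler [0 0] 0.656
panel [0 0] 0.788
lemon [0 0] 0.999
stack [0 0] 0.8415155
```

Everything is in place; the lower match scores come from the arm's shadow. Handing in.

```bash
python3 -c "
from h import *
st();print(ctrl.close_job())"
```

```text
t 24.68 p [0.4342 0.1736 0.3291] u [-0.03    0.2494  0.3291] f [ 0.8 -0.6 -2.1] w 0.031013572901381306 89.79031383991241
the job is handed in; nothing more can be done
None
```

I handed the job in at 24.7 s: the mould is stacked upright in its twin and the rolling pin is held level about 0.2 m above the unit, with the lemon, jar and peeler unmoved; on the first try at the mould the gripper touched the housing lip at about 17 N.

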